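# Latch the specimen case with the slotted plate

## Task

Latch the grey specimen case shut for carrying: take the yellow latch plate with the long slot by its black grip, tilt it so that the slot goes past the wide orange head of the T-shaped stud on the case lid, then lay it level on the lid, caught under the stud's head, and let go. Leave the blue and red plates where they lie.

Things in the scene. Friction and masses are not known exactly. Their poses are not given: they have to be found in the camera images.
- latch_plate: Yellow plate 133 x 54 x 5 mm, 0.1-0.2 kg, flat on the table. Origin: centre of its long eye (through slot), on the underside; x along it to the eye end, z up. Eye: x -33 to 33, y -17 to 17 mm; eye end x = 45, tail x = -88, sides y = +-27. Black upright grip tab on the tail, centred at x = -68, y = 0: 34 long (x), 14 thick (y), z 5 to 43; pinch it across y from above.
- stud (a point): Foot of the T-stud's axis on the flat lid (244 x 174 mm, centred here, 60 mm up) of the fixed grey case; z up, x along the head. Round neck 12 mm across, z 0 to 24 mm; orange head bar x -39 to 39, y -7 to 7, z 24 to 30: too long for the eye if level. With the plate tilted 20-30 deg, hook one eye end under a head tip, slide until the neck is near it, then level. Either way round.
- short_plate: Bystander: loose blue plate of the same outline and grip as the yellow one, but its eye is only 24 mm long. Its frame: x along its length, away from the grip, z up, origin on its underside (z = 0) at the centre of that eye. Leave it where it lies.
- blank_plate: Bystander: loose red plate of the same outline and grip, with no eye. Its frame: x along its length, away from the grip, z up, origin on its underside (z = 0), 45 mm from the end away from the grip. Leave it where it lies.

How it is judged:
By the outcome, as a careful person would: the job done as asked, in the order asked, and still so for the second after the job is handed in, with the robot touching nothing.
It also fails if it takes over 38 s, if anything falls off the work surface, if the arm or the gripper's body presses on something with over 40 N, if the wrist force passes 120 N, or if a joint passes its speed limit or range.

## Robot

A 7-joint arm with a two-finger parallel gripper is mounted at the origin on the work surface. World frame = base frame: x ahead of the robot, y to its left, z up, the work surface at z = 0. Lengths are in m, angles in rad, forces in N, time in s.
With the tool pointing down it reaches from about 0.425 to 0.925 m from the base axis. Payload 6.8 kg.
Tool frame: the origin (TCP) lies at the very end of the fingers, on their centre line; the grasp point (between the pads) lies 19 mm behind it; z points along the fingers, y is the line along which they close (so a half turn about z gives the same grasp; the last joint's range is limited). The gripper opens to 85 mm and grips with 20 to 120 N. Pads are 22 mm wide; open, the fingers measure 114 mm over their backs; the gripper's body (76 mm by 85 mm) begins 54 mm behind the grasp point. The pads swing forward as they close: fully open they stand 13 mm farther back than shut.
Start: joints at [-1.458, 0.477, 0.022, 1.555, -0.011, 1.109, -0.083], TCP at [0.148, 0.659, 0.197] pointing down, gripper open.
Joint ranges: [-2.96, 2.96], [-0.34, 2.1], [-1.41, 1.46], [0.24, 2.44], [-1.37, 4.51], [0.17, 1.92], [-2.96, 2.96]. Speed limits (rad/s): [2.39, 2.39, 3.14, 3.14, 3.14, 3.14, 3.14].

## Interface

Orientations are given as a unit quaternion [w, x, y, z].
In Python, from station import get_obs, read_camera, hand_in gives the robot as it stands.
- The arm moves only by the tool arm_command, never from a script. Its argument "commands" is one flat list of numbers, 7 for each row, row after row: the shift along the tool's x, y, z in m, then the turn, a rotation vector about the tool's x, y, z in degrees, then the opening, from 0 (shut) to 1 (fully open). In form: [tx, ty, tz, rx, ry, rz, fingers, tx, ty, tz, rx, ry, rz, fingers, ...]. A call has 1 to 8 rows; each row is the pose to reach, as a shift and turn from the pose commanded when the call began, along the tool's axes at that moment; what a row does not reach only later rows make up. A row lasts 1/10 s, in which the tool goes at most 50 mm and 8.59 degrees, less where a joint would pass 70% of its speed; a pose out of reach is approached as far as the arm can. A call with a gripper value outside its range is refused whole. The fingers move at their own pace and stop on an object; "force" is the grip in N (left out, the last holds). Time passes only in rows, so rows that repeat a pose let the fingers close. It gives the time, the measured TCP pose, the force, the opening and the grip force at its end, in the units of the state.
- get_obs(): the state, without advancing time (a new reading comes with each control period).
- read_camera(name): name is "side" or "top"; returns a dict with "img" (400x640x3 uint8, red, green, blue), "camera_matrix" (3x3 intrinsics, pixels), "pose" (4x4, takes a point from camera to world coordinates). Camera axes: x right, y down, z forward; pixel columns grow to the right and rows downward; lengths in m; the calibration is good to about 2 mm. A picture is of the moment at which its call begins. There is no depth.
- hand_in(): hands the job in; it is judged then, once.
The state is a dict: "t": time; "q": joint angles; "joint_vel": joint speeds; "joint_torque": joint torques, N m; "eef_pos": TCP position; "tool_rot": TCP orientation; "contact_force": force on the tool from outside, world axes, zero at the start; "torque": the same for the moment, N m; "gripper_width": opening from 0.0 (shut) to 1.0 (fully open); "grasp_force": force on a finger pad.
Only numpy, scipy, OpenCV 4.12 (cv2) and the standard library are available. Lean on these libraries where they do the work, as an engineer would, in place of code of your own. Each camera call takes 0.05 s, during which the arm holds its last target. There are 200 camera calls.

## Working session

There is one attempt and no reset: what is moved stays moved. The work goes in short steps, Python scripts to look and compute and a tool call to move; the robot and the scene stay as the last step left them, time stands still between calls to the robot, and variables do not carry over. Pictures are saved under pics/ and viewed, at most 10 in all, crops included, and the job is handed in when it is done.

Besides the shell and the picture viewer there is one more tool, called after "Call:" as name(argument=value, ...) on one line, values as JSON. arm_command: Moves the arm, as the interface text tells. Its arguments: {"type":"object","properties":{"commands":{"type":"array","items":{"type":"number"}},"force":{"type":"number"}},"required":["commands"]}

```bash
mkdir -p pics; python3 - <<'E'
from station import get_obs, read_camera
import cv2,numpy as np
o=get_obs();print(o['t'],o['eef_pos'],o['tool_rot'],o['gripper_width'])
for n in('top','side'):
    c=read_camera(n);cv2.imwrite(f'pics/{n}0.png',c['img'][...,::-1]);print(c['camera_matrix'].tolist(),np.round(c['pose'],4).tolist())
E
```

```text
0.0 [0.1477063  0.65792387 0.1958986 ] [-4.43172490e-05  1.10169972e-01  9.93912307e-01 -9.49344827e-04] 1.001657123989342
[[491.76096853361236, 0.0, 318.7910035327484], [0.0, 491.76096853361236, 198.48023075707366], [0.0, 0.0, 1.0]] [[0.0241, -0.9959, 0.0871, 0.4641], [-0.9993, -0.0266, -0.028, -0.0379], [0.0302, -0.0863, -0.9958, 1.1088], [0.0, 0.0, 0.0, 1.0]]
[[363.85946836276224, 0.0, 320.71559215245276], [0.0, 363.85946836276224, 197.0844858943722], [0.0, 0.0, 1.0]] [[-0.7439, -0.3775, 0.5514, 0.1312], [-0.668, 0.3952, -0.6306, 0.4324], [0.0202, -0.8374, -0.5461, 0.4834], [0.0, 0.0, 0.0, 1.0]]
```

View pics/top0.png

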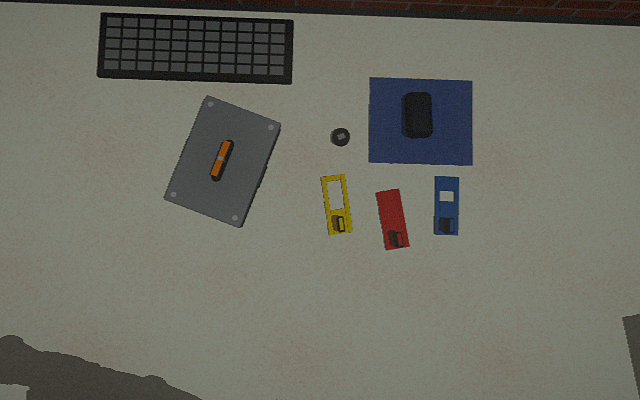

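View pics/side0.png

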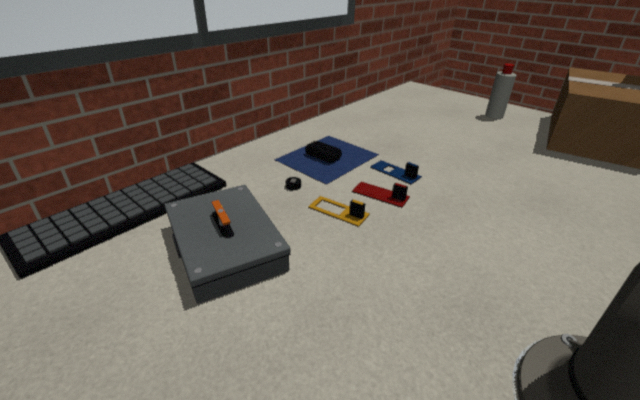

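```bash
cat > h.py <<'E'
from station import get_obs, read_camera
import cv2,numpy as np
from scipy.spatial.transform import Rotation as R
def mask(c,lo,hi,smin=120,vmin=60,roi=None):
    h=cv2.cvtColor(c['img'],cv2.COLOR_RGB2HSV);m=cv2.inRange(h,(lo,smin,vmin),(hi,255,255))
    if roi is not None:
        k=np.zeros_like(m);x,y,X,Y=roi;k[y:Y,x:X]=255;m&=k
    cs=cv2.findContours(m,0,cv2.CHAIN_APPROX_NONE)[0]
    return max(cs,key=cv2.contourArea).reshape(-1,2)
def ray(c,uv,z):
    uv=np.c_[np.asarray(uv,float),np.ones(len(uv))]
    P=c['pose'];d=uv@np.linalg.inv(c['camera_matrix']).T@P[:3,:3].T
    return (P[:3,3]+d*((z-P[2,3])/d[:,2:]))[:,:2]
def rect(p):
    (cx,cy),(w,h),a=cv2.minAreaRect((p*1000).astype(np.float32))
    if w<h: a+=90;w,h=h,w
    return np.array([cx,cy]),w,h,(a+90)%180-90
def proj(c,p):
    P=np.linalg.inv(c['pose']);q=c['camera_matrix']@(P[:3,:3]@np.asarray(p)+P[:3,3]);return q[:2]/q[2]
def tool():
    o=get_obs();w,x,y,z=o['tool_rot'];return o,R.from_quat([x,y,z,w])
E
python3 - <<'E'
from h import *
c=read_camera('top')
for nm,lo,hi,z in(('yellow',22,34,.005),('orange',5,20,.09)):
    p=mask(c,lo,hi,roi=(150,90,360,260));print(nm,*rect(ray(c,p,z)),p.min(0),p.max(0))
c=read_camera('side')
for nm,lo,hi,z in(('yellow',22,34,.005),('yellow',15,34,.005),('orange',3,14,.09)):
    p=mask(c,lo,hi,roi=(150,150,400,260));print(nm,*rect(ray(c,p,z)),p.min(0),p.max(0))
o,r=tool();print(r.as_matrix().round(3))
E
```

```text
yellow [ 549.54058838 -109.20970917] 133.3822021484375 53.84392547607422 9.279254913330078 [321 174] [352 234]
orange [632.39825439 141.00032043] 77.66947937011719 15.476204872131348 -19.603782653808594 [210 140] [230 176]
yellow [512.6505127  -97.72412872] 4.512428283691406 1.8319828510284424 -81.08822536468506 [348 218] [349 219]
yellow [ 550.00463867 -107.44528961] 133.83074951171875 55.843414306640625 9.504627227783203 [309 196] [368 225]
orange [875.18347168  62.42964935] 118.0311279296875 64.53546142578125 -89.88278620690107 [168 150] [213 168]
[[-0.976  0.219 -0.   ]
 [ 0.219  0.976 -0.001]
 [-0.    -0.001 -1.   ]]
```

Call:
arm_command(commands=[-0.351,-0.186,0,0,0,-22,1,-0.351,-0.186,0,0,0,-22,1,-0.351,-0.186,0,0,0,-22,1,-0.351,-0.186,0,0,0,-22,1,-0.351,-0.186,0,0,0,-22,1,-0.351,-0.186,0,0,0,-22,1,-0.351,-0.186,0,0,0,-22,1,-0.351,-0.186,0,0,0,-22,1])

```text
t: 1.0
eef_pos: [0.4511, 0.3983, 0.197]
tool_rot: [0.0, -0.081, 0.997, -0.0]
contact_force: [1.0, 0.6, 0.4]
gripper_width: 1.001
grasp_force: 0.0
```

```bash
cat >> h.py <<'E'
def to(pos,yaw,tilt=0):
    """shift (m) and rotvec (deg) in tool axes to bring TCP to pos, with plate yaw (deg) and eye-end-down tilt"""
    o,r=tool(); t=R.from_euler('ZY',[yaw,tilt],degrees=True)*R.from_matrix(np.diag([-1,1,-1.]))
    print('t',round(o['t'],2),'at',o['eef_pos'].round(4),'F',o['contact_force'].round(1),'grip',o['gripper_width'],o['grasp_force'],'q',np.round(o['q'],2))
    print('shift',r.inv().apply(np.array(pos)-o['eef_pos']).round(4),'turn',np.degrees((r.inv()*t).as_rotvec()).round(2))
E
python3 -c "
from h import *
to([.504,-.116,.2],9.4)"
```

```text
t 1.0 at [0.4511 0.3983 0.197 ] F [1.  0.6 0.4] grip 1.0005761946509082 0.0 q [-0.87  0.36  0.06  1.74 -0.02  1.05  0.93]
shift [ 0.0311 -0.5161 -0.003 ] turn [-0.    0.01 -0.08]
```

Call:
arm_command(commands=[0.031,-0.516,0,0,0,0,1,0.031,-0.516,0,0,0,0,1,0.031,-0.516,0,0,0,0,1,0.031,-0.516,0,0,0,0,1,0.031,-0.516,0,0,0,0,1,0.031,-0.516,0,0,0,0,1,0.031,-0.516,0,0,0,0,1,0.031,-0.516,0,0,0,0,1])

```text
t: 1.8
eef_pos: [0.4906, 0.0004, 0.1971]
tool_rot: [0.0, -0.082, 0.997, 0.0]
contact_force: [0.7, 1.0, 0.6]
gripper_width: 0.997
grasp_force: 0.0
```

```bash
python3 -c "
from h import *
to([.504,-.116,.09],9.4)"
```

```text
t 1.8 at [4.906e-01 4.000e-04 1.971e-01] F [0.7 1.  0.6] grip 0.9967375579521444 0.0 q [-0.37  0.17  0.27  2.   -0.05  0.98  1.66]
shift [ 0.0057 -0.1171  0.1071] turn [ 0.01  0.03 -0.04]
```

Call:
arm_command(commands=[0.006,-0.117,0.107,0,0,0,1,0.006,-0.117,0.107,0,0,0,1,0.006,-0.117,0.107,0,0,0,1,0.006,-0.117,0.107,0,0,0,1,0.006,-0.117,0.107,0,0,0,1])

```text
t: 2.3
eef_pos: [0.5027, -0.1152, 0.0888]
tool_rot: [-0.001, -0.08, 0.997, -0.0]
contact_force: [0.0, 0.2, 0.2]
gripper_width: 1.002
grasp_force: 0.0
```

```bash
python3 -c "
from h import *
to([.504,-.116,.014],9.4)
c=read_camera('side')
u,v=map(int,proj(c,[.504,-.116,.04]));print(u,v)
i=c['img'][max(v-90,0):v+60,u-100:u+100,::-1];cv2.imwrite('pics/a.png',cv2.resize(i,None,fx=4,fy=4)[:600])"
```

```text
t 2.3 at [ 0.5027 -0.1152  0.0888] F [0.  0.2 0.2] grip 1.0020635584887532 0.0 q [-0.15  0.37  0.31  2.05 -0.16  0.75  1.99]
shift [-0.0014 -0.001   0.0748] turn [ 0.01 -0.17 -0.23]
357 203
```

View pics/a.png

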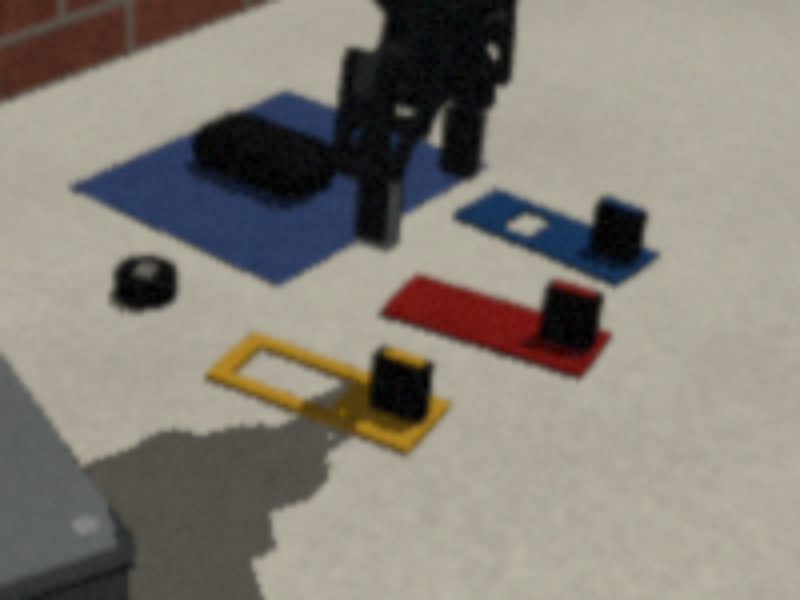

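```bash
python3 -c "
from h import *
c=read_camera('side');o,r=tool()
u,v=map(int,proj(c,[.504,-.116,.04]))
def pr(p): return ((proj(c,p)-[u-100,v-90])*4).round()
print(o['eef_pos'])
for s in(-.05,0,.05):
  print(s,pr(o['eef_pos']+r.apply([0,s,-.013])))
print('tabtop',pr([.504,-.116,.043]))
c=read_camera('top');cv2.imwrite('pics/b.png',cv2.resize(c['img'][140:280,250:450,::-1],None,fx=4,fy=4))
print((proj(c,o['eef_pos'])-[250,140])*4)
"
```

```text
[ 0.50446714 -0.11281627  0.09051289]
-0.05 [449. 225.]
0 [407. 263.]
0.05 [360. 305.]
tabtop [402. 357.]
[362.10944141 329.7572904 ]
```

View pics/b.png

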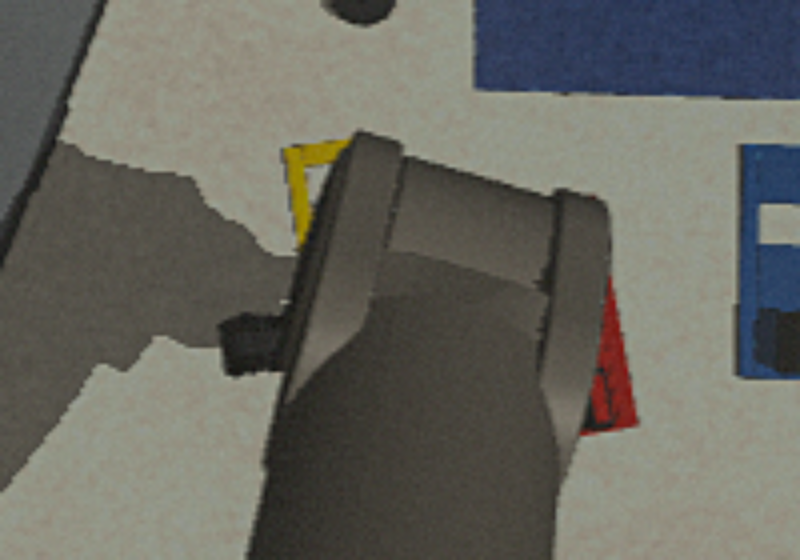

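Call:
arm_command(commands=[0,-0.002,0.05,0,0,0,1,0,-0.002,0.05,0,0,0,1,0,-0.002,0.05,0,0,0,1])

```text
t: 2.75
eef_pos: [0.5041, -0.1148, 0.0405]
tool_rot: [-0.0, -0.082, 0.997, 0.0]
contact_force: [0.2, -0.4, 0.0]
gripper_width: 0.998
grasp_force: 0.0
```

```bash
python3 -c "
from h import *
to([.504,-.116,.014],9.4)
c=read_camera('side');o,r=tool()
u,v=map(int,proj(c,[.504,-.116,.04]))
def pr(p): return ((proj(c,p)-[u-60,v-60])*6).round()
for s in(-.05,0,.05):
  print(s,pr(o['eef_pos']+r.apply([0,s,-.013])))
print('tabtop',pr([.504,-.116,.043]))
i=c['img'][v-60:v+40,u-60:u+60,::-1];cv2.imwrite('pics/c.png',np.clip(cv2.resize(i,None,fx=6,fy=6)*1.5,0,255))"
```

```text
t 2.75 at [ 0.5041 -0.1148  0.0405] F [ 0.2 -0.4  0. ] grip 0.998345366137695 0.0 q [-0.12  0.45  0.28  2.07 -0.2   0.65  2.03]
shift [ 0.0003 -0.0012  0.0265] turn [ 0.04 -0.05  0.04]
-0.05 [424. 269.]
0 [362. 329.]
0.05 [294. 395.]
tabtop [363. 356.][ WARN:0@0.682] global loadsave.cpp:1063 imwrite_ Unsupported depth image for selected encoder is fallbacked to CV_8U.
```

View pics/c.png

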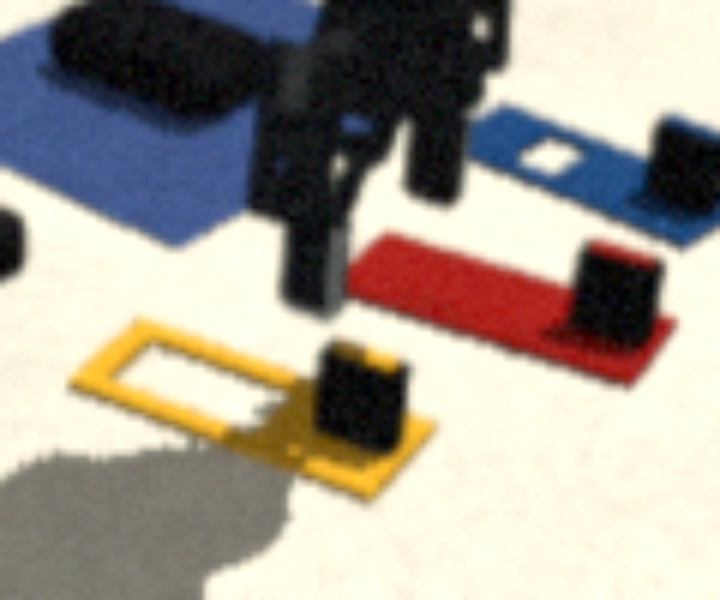

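```bash
python3 -c "
from h import *
c=read_camera('top');o,r=tool()
def pr(p): return ((proj(c,p)-[270,140])*6).round().astype(int)
i=c['img'][140:240,270:400,::-1];i=np.clip(cv2.resize(i,None,fx=6,fy=6)*1.7,0,255).astype(np.uint8)
for off,col in(([0,0,.031],(0,255,0)),([.026,-.038,0],(255,0,255))):
  for y in(-.057,-.0425,.0425,.057):
    for x in(-.011,.011):
      a=o['eef_pos']+off+r.apply([x,y,-.013]);b=a+[0,0,.05]
      cv2.line(i,tuple(map(int,pr(a))),tuple(map(int,pr(b))),col,1);cv2.circle(i,tuple(map(int,pr(a))),3,col,1)
cv2.imwrite('pics/d.png',i)"
```

```text
(no output)
```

View pics/d.png

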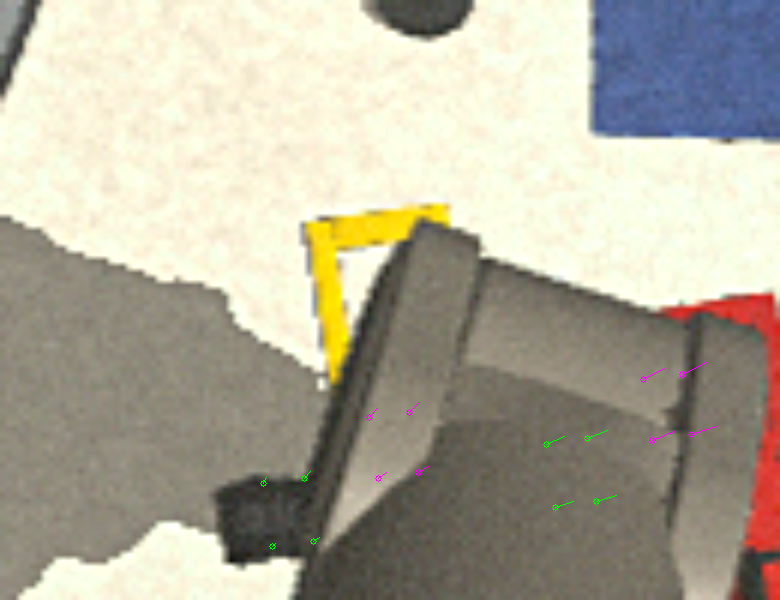

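Call:
arm_command(commands=[0,-0.001,0.026,0,0,0,0.4,0,-0.001,0.026,0,0,0,0.4,0,-0.001,0.026,0,0,0,0.4], force=30)

```text
t: 3.15
eef_pos: [0.5049, -0.1169, 0.0153]
tool_rot: [0.001, -0.082, 0.997, 0.0]
contact_force: [-0.7, -0.4, 0.1]
gripper_width: 0.515
grasp_force: 0.0
```

```bash
python3 -c "
from h import *
to([.504,-.116,.014],9.4)
c=read_camera('side');o,r=tool()
u,v=map(int,proj(c,[.504,-.116,.04]))
i=c['img'][v-50:v+30,u-50:u+50,::-1];i=np.clip(cv2.resize(i,None,fx=7,fy=7)*1.7,0,255).astype(np.uint8)
for s in(-.025,0,.025):
  p=(proj(c,o['eef_pos']+r.apply([0,s,-.008]))-[u-50,v-50])*7;print(p);cv2.circle(i,tuple(map(int,p)),4,(0,255,0),1)
cv2.imwrite('pics/e.png',i)"
```

```text
t 3.15 at [ 0.5049 -0.1169  0.0153] F [-0.7 -0.4  0.1] grip 0.5151049361923886 0.0 q [-0.1   0.49  0.26  2.08 -0.22  0.59  2.05]
shift [0.0008 0.001  0.0013] turn [-0.    0.07 -0.05]
[384.23479947 356.77513879]
[347.97163976 393.60310029]
[310.06712379 432.09798233]
```

View pics/e.png

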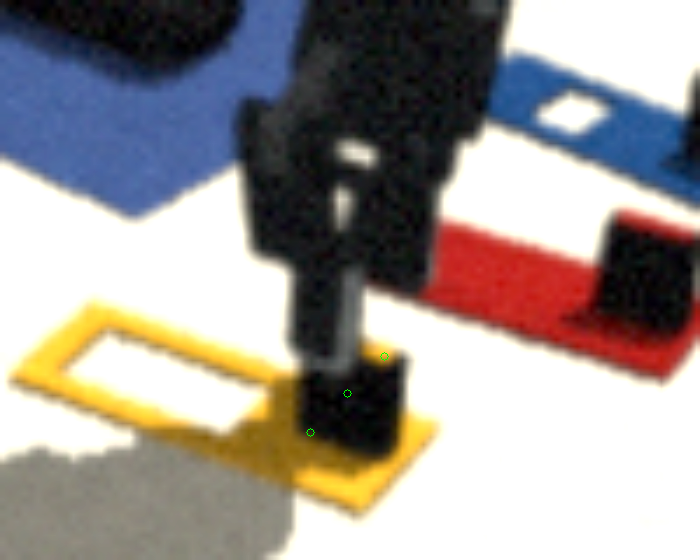

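Call:
arm_command(commands=[0,0,0.005,0,0,0,0.4,0,0,0.005,0,0,0,0.3,0,0,0.005,0,0,0,0,0,0,0.005,0,0,0,0,0,0,0.005,0,0,0,0,0,0,0.005,0,0,0,0,0,0,0.005,0,0,0,0], force=80)

```text
t: 3.9
eef_pos: [0.5043, -0.117, 0.0089]
tool_rot: [0.0, -0.081, 0.997, 0.0]
contact_force: [-0.4, -0.1, -0.0]
gripper_width: -0.002
grasp_force: 0.0
```

```bash
python3 -c "
from h import *
to([.504,-.116,.1],9.4)
c=read_camera('side')
p=mask(c,15,34,roi=(280,150,400,260));print(rect(ray(c,p,.005)))"
```

```text
t 3.9 at [ 0.5043 -0.117   0.0089] F [-0.4 -0.1 -0. ] grip -0.0016780201327691864 0.0 q [-0.1   0.5   0.26  2.09 -0.22  0.58  2.05]
shift [ 0.0002  0.001  -0.0911] turn [ 0.    0.   -0.06]
(array([ 549.72967529, -107.07009125]), 133.39395141601562, 57.520408630371094, 9.556285858154297)
```

```bash
python3 -c "
from h import *
c=read_camera('side');o,r=tool()
u,v=map(int,proj(c,[.504,-.116,.04]))
i=c['img'][v-50:v+30,u-50:u+50,::-1];i=np.clip(cv2.resize(i,None,fx=6,fy=6)*2.5,0,255).astype(np.uint8)
p=(proj(c,o['eef_pos'])-[u-50,v-50])*6;print(p)
t=read_camera('top');j=t['img'][150:250,280:380,::-1];j=np.clip(cv2.resize(j,None,fx=4,fy=4)*2,0,255).astype(np.uint8)[:,:200]
k=np.zeros((480,800,3),np.uint8);k[:,:600]=i;k[:400,600:]=j
cv2.imwrite('pics/f.png',k)"
```

```text
[297.23275597 370.4742939 ]
```

View pics/f.png

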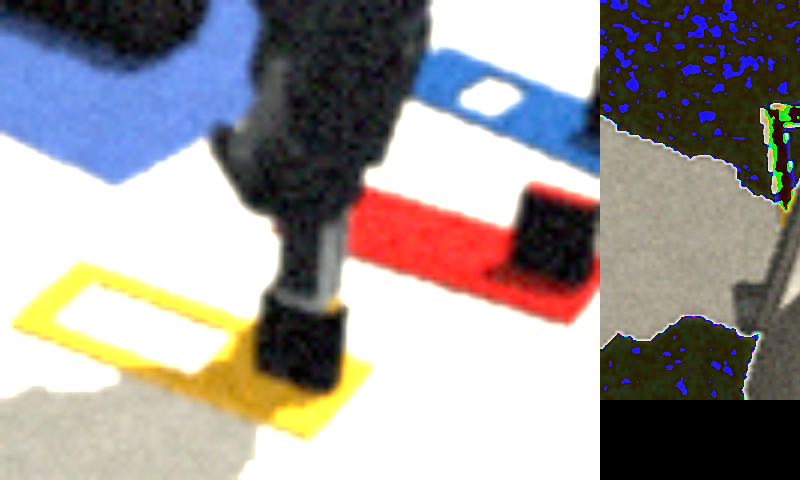

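Call:
arm_command(commands=[0,0,-0.005,0,0,0,0.6,0,0,-0.005,0,0,0,0.6,0,0,-0.005,0,0,0,0.6,0,0,-0.005,0,0,0,0.6,0,0,-0.005,0,0,0,0.6,0,0,0.01,0,0,0,0.6,0,0,0.02,0,0,0,0.6,0,0,0.02,0,0,0,0.6])

```text
t: 4.85
eef_pos: [0.5031, -0.1168, -0.0124]
tool_rot: [-0.001, -0.081, 0.997, 0.0]
contact_force: [-0.4, 1.1, 0.1]
gripper_width: 0.602
grasp_force: 0.0
```

```bash
python3 -c "
from h import *
to([.504,-.116,-.02],9.4)
c=read_camera('side')
p=mask(c,15,34,roi=(280,150,400,260));print(rect(ray(c,p,.005)))"
```

```text
t 4.85 at [ 0.5031 -0.1168 -0.0124] F [-0.4  1.1  0.1] grip 0.601815765082496 0.0 q [-0.08  0.54  0.24  2.09 -0.24  0.54  2.06]
shift [-0.0011  0.0006  0.0076] turn [ 0.04 -0.15 -0.05]
(array([ 549.58703613, -106.9984436 ]), 133.0714111328125, 56.95694351196289, 9.002023696899414)
```

Call:
arm_command(commands=[0,0,0.007,0,0,0,0.6,0,0,0.007,0,0,0,0,0,0,0.007,0,0,0,0,0,0,0.007,0,0,0,0,0,0,0.007,0,0,0,0,0,0,0.007,0,0,0,0,0,0,0.007,0,0,0,0], force=80)

```text
t: 5.6
eef_pos: [0.5045, -0.1172, -0.0177]
tool_rot: [0.0, -0.081, 0.997, -0.0]
contact_force: [-1.5, 0.7, 5.8]
gripper_width: 0.145
grasp_force: 78.6
```

```bash
python3 -c "
from h import *
to([.504,-.116,-.02],9.4)
c=read_camera('side')
p=mask(c,15,34,roi=(280,150,400,260));print(rect(ray(c,p,.005)))"
```

```text
t 5.6 at [ 0.5045 -0.1172 -0.0177] F [-1.5  0.7  5.8] grip 0.1451002258581367 78.60182046890259 q [-0.08  0.55  0.23  2.09 -0.25  0.52  2.07]
shift [0.0004 0.0012 0.0023] turn [-0.01  0.03 -0.07]
(array([ 549.81585693, -106.59156799]), 133.16275024414062, 57.51599884033203, 9.373886108398438)
```

Call:
arm_command(commands=[0,0,-0.05,0,0,0,0,0,0,-0.1,0,0,0,0,0,0,-0.15,0,0,0,0,0,0,-0.2,0,0,0,0,0,0,-0.2,0,0,0,0])

```text
t: 6.15
eef_pos: [0.5086, -0.1178, 0.1882]
tool_rot: [0.006, -0.081, 0.997, -0.001]
contact_force: [0.8, 0.2, -1.8]
gripper_width: 0.146
grasp_force: 78.8
```

```bash
cat >> h.py <<'E'
S=np.array([.6324,.141,.06]);SY=-19.6
TP=np.array([-.068,-.001,-.018]) # reported TCP in plate frame
def goal(e1,low,tilt,y=0):
    """e1: stud-x of eye-end inner bottom edge; low: height of eye-end outer bottom edge over lid (m)"""
    Rz=R.from_euler('Z',SY,degrees=True);Rp=R.from_euler('ZY',[SY,tilt],degrees=True);t=np.radians(tilt)
    O=S+Rz.apply([e1-.033*np.cos(t),y,low+.045*np.sin(t)])
    print('origin',O.round(4));to(O+Rp.apply(TP),SY,tilt)
E
python3 -c "
from h import *
goal(.046,.08,27)"
```

```text
origin [0.648  0.1354 0.1604]
t 6.15 at [ 0.5086 -0.1178  0.1882] F [ 0.8  0.2 -1.8] grip 0.14617537087572388 78.80903363227844 q [-0.19  0.23  0.36  1.96 -0.1   0.96  1.94]
shift [-0.1178  0.2597  0.0137] turn [-6.78 27.11 28.41]
```

Call:
arm_command(commands=[-0.118,0.26,0.013,-6.8,27.1,28.4,0,-0.118,0.26,0.013,-6.8,27.1,28.4,0,-0.118,0.26,0.013,-6.8,27.1,28.4,0,-0.118,0.26,0.013,-6.8,27.1,28.4,0,-0.118,0.26,0.013,-6.8,27.1,28.4,0,-0.118,0.26,0.013,-6.8,27.1,28.4,0,-0.118,0.26,0.013,-6.8,27.1,28.4,0,-0.118,0.26,0.013,-6.8,27.1,28.4,0])

```text
t: 6.95
eef_pos: [0.5777, 0.1596, 0.167]
tool_rot: [-0.237, 0.164, 0.957, 0.038]
contact_force: [-0.7, -1.0, -1.3]
gripper_width: 0.145
grasp_force: 78.6
```

```bash
python3 -c "
from h import *
goal(.046,.08,27)
o,r=tool();Rp=r*R.from_matrix(np.diag([-1,1,-1.]));O=o['eef_pos']-Rp.apply(TP)
k=np.zeros((400,800,3),np.uint8);x=0
for n in('side','top'):
    c=read_camera(n);u,v=map(int,proj(c,O));i=cv2.resize(c['img'][v-50:v+50,u-50:u+50,::-1],None,fx=4,fy=4)
    for X,Y in((45,27),(45,-27),(33,17),(33,-17),(-33,17),(-33,-17),(-88,27),(-88,-27)):
        p=(proj(c,O+Rp.apply([X/1000,Y/1000,.005]))-[u-50,v-50])*4;cv2.circle(i,tuple(map(int,p)),3,(255,0,255),1);print(n,X,Y,p.round())
    k[:,x:x+400]=i;x+=400
cv2.imwrite('pics/g.png',np.clip(k*1.4,0,255).astype(np.uint8))"
```

```text
origin [0.648  0.1354 0.1604]
t 6.95 at [0.5777 0.1596 0.167 ] F [-0.7 -1.  -1.3] grip 0.14487596337682374 78.63956451416016 q [-0.42  0.67  0.31  1.44 -0.4   1.51  1.22]
shift [-0.0011 -0.0002 -0.0099] turn [-0.31 -0.75  0.02]
side 45 27 [124. 205.]
side 45 -27 [238. 179.]
side 33 17 [149. 200.]
side 33 -17 [222. 183.]
side -33 17 [170. 200.]
side -33 -17 [250. 181.]
side -88 27 [165. 205.]
side -88 -27 [302. 174.]
top 45 27 [190. 112.]
top 45 -27 [291. 150.]
top 33 17 [199. 136.]
top 33 -17 [263. 160.]
top -33 17 [142. 233.]
top -33 -17 [208. 259.]
top -88 27 [ 70. 313.]
top -88 -27 [179. 354.]
```

View pics/g.png

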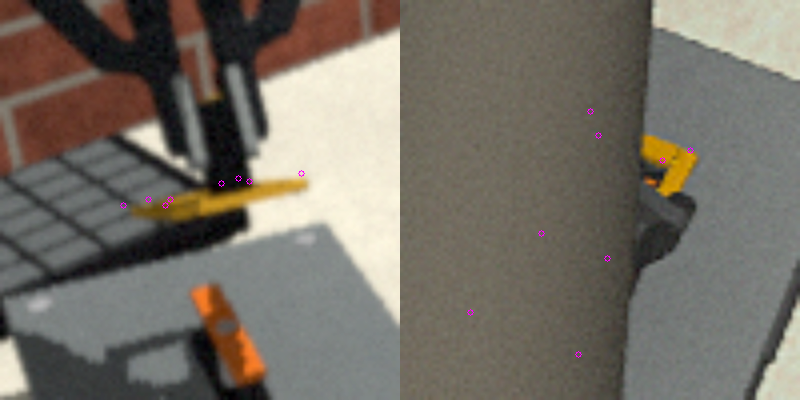

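```bash
python3 -c "
from h import *
goal(.046,.04,27,.003)
goal(.046,.009,27,.003)"
```

```text
origin [0.649  0.1383 0.1204]
t 7.05 at [0.5781 0.1571 0.1682] F [ 0.2 -1.  -2.4] grip 0.14896768786269085 78.63153576850891 q [-0.42  0.67  0.31  1.44 -0.4   1.51  1.22]
shift [-0.0191  0.0052  0.0271] turn [-0.22 -0.67 -0.18]
origin [0.649  0.1383 0.0894]
t 7.05 at [0.5781 0.1571 0.1682] F [ 0.2 -1.  -2.4] grip 0.14896768786269085 78.63153576850891 q [-0.42  0.67  0.31  1.44 -0.4   1.51  1.22]
shift [-0.0335  0.0053  0.0546] turn [-0.22 -0.67 -0.18]
```

Call:
arm_command(commands=[-0.019,0.005,0.027,0,0,0,0,-0.019,0.005,0.027,0,0,0,0,-0.024,0.005,0.036,0,0,0,0,-0.029,0.005,0.046,0,0,0,0,-0.0335,0.005,0.0546,0,0,0,0,-0.0335,0.005,0.0546,0,0,0,0,-0.0335,0.005,0.0546,0,0,0,0])

```text
t: 7.75
eef_pos: [0.5842, 0.1618, 0.105]
tool_rot: [-0.236, 0.165, 0.957, 0.039]
contact_force: [0.2, -0.5, -2.0]
gripper_width: 0.147
grasp_force: 78.7
```

```bash
python3 -c "
from h import *
goal(.046,.009,27,.003)
goal(.014,.008,27,.003)
for n in('side','top'):
    c=read_camera(n);u,v=map(int,proj(c,S+[0,0,.03]))
    i=c['img'][v-50:v+50,u-50:u+50,::-1];cv2.imwrite('pics/h_%s.png'%n,i)
a=[cv2.resize(cv2.imread('pics/h_%s.png'%n),None,fx=4,fy=4) for n in('side','top')]
cv2.imwrite('pics/h.png',np.clip(np.hstack(a)*1.5,0,255).astype(np.uint8))"
```

```text
origin [0.649  0.1383 0.0894]
t 7.75 at [0.5842 0.1618 0.105 ] F [ 0.2 -0.5 -2. ] grip 0.14685916961428094 78.66424798965454 q [-0.41  0.74  0.3   1.47 -0.42  1.42  1.25]
shift [-0.0006 -0.0014  0.0006] turn [-0.18 -0.66 -0.06]
origin [0.6189 0.149  0.0884]
t 7.75 at [0.5842 0.1618 0.105 ] F [ 0.2 -0.5 -2. ] grip 0.14685916961428094 78.66424798965454 q [-0.41  0.74  0.3   1.47 -0.42  1.42  1.25]
shift [ 0.0273 -0.0014  0.0163] turn [-0.18 -0.66 -0.06]
```

View pics/h.png

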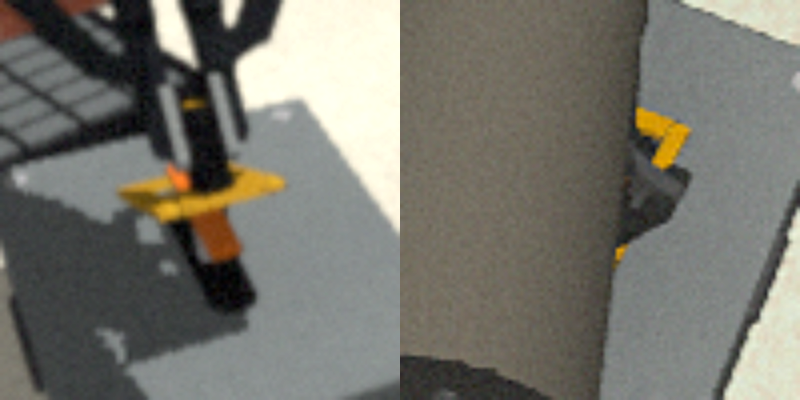

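Call:
arm_command(commands=[0.007,-0.001,0.004,0,0,0,0,0.0135,-0.001,0.008,0,0,0,0,0.0135,-0.001,0.008,0,0,0,0])

```text
t: 8.15
eef_pos: [0.5678, 0.167, 0.1044]
tool_rot: [-0.236, 0.165, 0.957, 0.039]
contact_force: [0.1, -0.0, -2.5]
gripper_width: 0.151
grasp_force: 78.7
```

Call:
arm_command(commands=[0.007,0,0.004,0,0,0,0,0.0135,0,0.008,0,0,0,0,0.0135,0,0.008,0,0,0,0])

```text
t: 8.45
eef_pos: [0.553, 0.1722, 0.1034]
tool_rot: [-0.236, 0.165, 0.957, 0.039]
contact_force: [0.1, -0.5, -1.9]
gripper_width: 0.146
grasp_force: 78.7
```

```bash
python3 -c "
from h import *
goal(.014,.008,27,.003)
goal(.014,.007,18,.003)
goal(.014,.005,9,.003)
goal(.014,.003,0,.003)"
```

```text
origin [0.6189 0.149  0.0884]
t 8.45 at [0.553  0.1722 0.1034] F [ 0.1 -0.5 -1.9] grip 0.1463120656800278 78.66454839706421 q [-0.44  0.7   0.29  1.55 -0.42  1.38  1.24]
shift [-0.001  -0.0008 -0.0004] turn [-0.19 -0.72 -0.01]
origin [0.617  0.1497 0.0809]
t 8.45 at [0.553  0.1722 0.1034] F [ 0.1 -0.5 -1.9] grip 0.1463120656800278 78.66454839706421 q [-0.44  0.7   0.29  1.55 -0.42  1.38  1.24]
shift [-0.0065 -0.0007  0.0176] turn [-0.19 -9.72  0.01]
origin [0.6159 0.1501 0.072 ]
t 8.45 at [0.553  0.1722 0.1034] F [ 0.1 -0.5 -1.9] grip 0.1463120656800278 78.66454839706421 q [-0.44  0.7   0.29  1.55 -0.42  1.38  1.24]
shift [-0.015  -0.0006  0.0356] turn [ -0.19 -18.72   0.02]
origin [0.6155 0.1502 0.063 ]
t 8.45 at [0.553  0.1722 0.1034] F [ 0.1 -0.5 -1.9] grip 0.1463120656800278 78.66454839706421 q [-0.44  0.7   0.29  1.55 -0.42  1.38  1.24]
shift [-0.0256 -0.0006  0.0525] turn [ -0.19 -27.72   0.04]
```

Call:
arm_command(commands=[-0.003,0,0.009,0,-5,0,0,-0.0065,0,0.0176,0,-9.7,0,0,-0.0105,0,0.0265,0,-14.2,0,0,-0.015,0,0.0356,0,-18.7,0,0,-0.015,0,0.0356,0,-18.7,0,0])

```text
t: 8.95
eef_pos: [0.5481, 0.1739, 0.0643]
tool_rot: [-0.079, 0.168, 0.983, 0.011]
contact_force: [-0.6, 1.0, -2.2]
gripper_width: 0.15
grasp_force: 78.6
```

```bash
python3 -c "
from h import *
goal(.014,.005,9,.003)
goal(.014,.003,0,.003)"
```

```text
origin [0.6159 0.1501 0.072 ]
t 8.95 at [0.5481 0.1739 0.0643] F [-0.6  1.  -2.2] grip 0.14965797723802793 78.57388257980347 q [-0.6   0.57  0.34  1.82 -0.34  0.95  1.15]
shift [-0.0018 -0.0007 -0.0009] turn [-0.25 -0.11  0.17]
origin [0.6155 0.1502 0.063 ]
t 8.95 at [0.5481 0.1739 0.0643] F [-0.6  1.  -2.2] grip 0.14965797723802793 78.57388257980347 q [-0.6   0.57  0.34  1.82 -0.34  0.95  1.15]
shift [-0.0065 -0.0006  0.0185] turn [-0.24 -9.11  0.19]
```

Call:
arm_command(commands=[-0.003,0,0.009,0,-4.6,0,0,-0.0055,0,0.0185,0,-9.1,0,0,-0.0055,0,0.0185,0,-9.1,0,0,-0.0055,0,0.0185,0,-9.1,0,0])

```text
t: 9.35
eef_pos: [0.5541, 0.1714, 0.0462]
tool_rot: [-0.0, 0.17, 0.985, -0.002]
contact_force: [0.2, -1.1, -2.5]
gripper_width: 0.146
grasp_force: 78.6
```

Call:
arm_command(commands=[0,0,0.001,0,0,0,0,0,0,0.0015,0,0,0,0])

```text
t: 9.55
eef_pos: [0.555, 0.1708, 0.0446]
tool_rot: [0.001, 0.171, 0.985, -0.002]
contact_force: [0.6, -0.3, -1.9]
gripper_width: 0.15
grasp_force: 78.6
```

```bash
python3 -c "
from h import *
goal(.014,.0,0,.003)
for n in('side','top'):
    c=read_camera(n);u,v=map(int,proj(c,S+[0,0,.005]))
    p=mask(c,18,34,roi=(u-60,v-50,u+60,v+60));print(n,rect(ray(c,p,.065)),len(p))
"
```

```text
origin [0.6155 0.1502 0.06  ]
t 9.55 at [0.555  0.1708 0.0446] F [ 0.6 -0.3 -1.9] grip 0.14986669202575945 78.5732352733612 q [-0.69  0.54  0.38  1.93 -0.28  0.73  1.07]
shift [ 0.0041 -0.0001  0.0026] turn [-0.16  0.16 -0.06]
side (array([575.99615479, 162.74690247]), 89.33186340332031, 54.468990325927734, -19.728660583496094) 125
top (array([610.78826904, 141.66943359]), 101.09991455078125, 37.61747741699219, -20.171714782714844) 123
```

Call:
arm_command(commands=[0,0,0.001,0,0,0,0,0,0,0.002,0,0,0,0])

```text
t: 9.85
eef_pos: [0.5539, 0.1712, 0.0423]
tool_rot: [0.001, 0.17, 0.985, -0.002]
contact_force: [-3.2, -2.4, 10.0]
gripper_width: 0.15
grasp_force: 80.4
```

Call:
arm_command(commands=[0,0,0.001,0,0,0,0,0,0,0.0015,0,0,0,0])

```text
t: 10.05
eef_pos: [0.5539, 0.1712, 0.0423]
tool_rot: [0.001, 0.17, 0.985, -0.001]
contact_force: [-5.3, -2.0, 18.0]
gripper_width: 0.144
grasp_force: 81.4
```

Call:
arm_command(commands=[0,0,-0.0015,0,0,0,0,0,0,-0.0015,0,0,0,0.6,0,0,-0.0015,0,0,0,0.6,0,0,-0.0015,0,0,0,0.6,0,0,-0.0015,0,0,0,0.6,0,0,-0.0015,0,0,0,0.6])

```text
t: 10.65
eef_pos: [0.5536, 0.1714, 0.0421]
tool_rot: [0.001, 0.17, 0.985, -0.002]
contact_force: [0.1, -0.5, 0.9]
gripper_width: 0.6
grasp_force: 0.0
```

Call:
arm_command(commands=[0,0,-0.02,0,0,0,0.6,0,0,-0.04,0,0,0,0.6,0,0,-0.08,0,0,0,0.6,0,0,-0.13,0,0,0,0.6,0,0,-0.16,0,0,0,0.6,0,0,-0.16,0,0,0,0.6])

```text
t: 11.25
eef_pos: [0.5565, 0.1728, 0.2071]
tool_rot: [0.005, 0.17, 0.985, 0.001]
contact_force: [1.0, -0.2, 0.5]
gripper_width: 0.598
grasp_force: 0.0
```

```bash
python3 -c "
from h import *
to([.5,-.1,.25],-19.6)"
```

```text
t 11.25 at [0.5565 0.1728 0.2071] F [ 1.  -0.2  0.5] grip 0.5981438595255367 0.0 q [-0.78  0.33  0.46  1.8  -0.17  1.04  0.98]
shift [-0.0387 -0.2758 -0.0434] turn [0.19 0.5  0.  ]
```

Move aside for a clear top view and verify numerically.

Call:
arm_command(commands=[-0.039,-0.276,-0.04,0,0,0,0.6,-0.039,-0.276,-0.04,0,0,0,0.6,-0.039,-0.276,-0.04,0,0,0,0.6,-0.039,-0.276,-0.04,0,0,0,0.6,-0.039,-0.276,-0.04,0,0,0,0.6,-0.039,-0.276,-0.04,0,0,0,0.6,-0.039,-0.276,-0.04,0,0,0,0.6])

```text
t: 11.95
eef_pos: [0.4961, -0.1065, 0.2435]
tool_rot: [0.001, 0.174, 0.985, -0.002]
contact_force: [0.1, -0.0, 0.9]
gripper_width: 0.602
grasp_force: 0.0
```

```bash
python3 -c "
from h import *
for n in('top','side'):
    c=read_camera(n);u,v=map(int,proj(c,S+[0,0,.005]))
    h=cv2.cvtColor(c['img'],cv2.COLOR_RGB2HSV);m=cv2.inRange(h,(18,120,50),(34,255,255));k=0*m;k[v-60:v+60,u-60:u+60]=255;m&=k
    p=np.argwhere(m>0)[:,::-1];q=rect(ray(c,p,.065));print(n,q,len(p))
    d=(q[0]-S[:2]*1000);a=np.radians(SY);print('centre in stud frame',d@[np.cos(a),np.sin(a)],d@[-np.sin(a),np.cos(a)])
    q=ray(c,p,.065)*1000-S[:2]*1000;X=q@[np.cos(a),np.sin(a)];Y=q@[-np.sin(a),np.cos(a)];print(X.min(),X.max(),Y.min(),Y.max())
    if n=='top':
        mo=mask(c,5,16,roi=(150,90,320,260));print('head',rect(ray(c,mo,.09)))
"
```

```text
top (array([603.13043213, 153.53367615]), 146.10545349121094, 54.469139099121094, -19.588111877441406) 975
centre in stud frame -31.778055891234555 1.9889205372679273
-104.82874499003003 41.274881281619955 -25.26037782657503 29.223854180452076
head (array([632.62561035, 141.10646057]), 77.86665344238281, 15.811844825744629, -18.94140625)
side (array([596.22924805, 155.97402954]), 137.49374389648438, 54.98023223876953, -19.551734924316406) 953
centre in stud frame -39.09798816538243 1.9728606056480364
-107.83890604430441 29.645809406775758 -25.508736610986965 29.492235043928858
```

```bash
python3 -c "
from station import hand_in
print(hand_in())"
```

```text
the job is handed in; nothing more can be done
None
```

The yellow latch plate lies level on the case lid, caught under the stud's head, and is released with the arm clear; I handed the job in at about 12 s, and the hand-in returned no verdict.

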